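Hang the cullet pail on the weighing stand

ROBOT

A 6-joint arm with a two-finger parallel gripper is mounted at the origin on the work surface. World frame = base frame: x ahead of the robot, y to its left, z up, the work surface at z = 0. Lengths are in mm, angles in rad, forces in N, time in s.
With the tool pointing down it reaches from about 350 to 775 mm from the base axis. Payload 7.3 kg.
Tool frame: the origin (TCP) lies between the finger pads; the fingertips stand bot.tips_ahead ahead of it and the grasp point (between the pads) lies 6 mm ahead of it (bot.tips_ahead is the distance from the TCP to the fingertips, in mm); z points along the fingers, y is the line along which they close (so a half turn about z gives the same grasp; the last joint's range is limited). The gripper opens to 92 mm and grips with 3 to 60 N. Pads are 19 mm wide; open, the fingers measure 130 mm over their backs; the gripper's body (75 mm by 190 mm) begins 47 mm behind the grasp point.
Start: joints at [1.02, 0.342, 1.524, -0, 1.275, -0.146], TCP at [206.75, 482.594, 251.741] pointing down, gripper open.
Joint ranges: [-2.53, 2.53], [-0.77, 2.02], [0.04, 2.7], [-1, 4.14], [0.28, 2.66], [-3.11, 3.11]. Speed limits (rad/s): [2.57, 2.57, 3.14, 3.14, 3.14, 3.14].

INTERFACE

Orientations are given as [roll, pitch, yaw] about the fixed x, y, z axes, in that order (R = Rz(yaw) Ry(pitch) Rx(roll)).
In Python, from plant import bot gives the robot as it stands. The module is installed in compiled form; this text tells all that it offers.
- The arm moves only by the tool step_arm, never from a script. Its argument "targets" is one flat list of numbers, 7 for each row, row after row: the opening, from 0 (shut) to 1 (fully open), then the shift along the tool's x, y, z each as a share of 100 mm, from -1 to 1, then the turn, a rotation vector about the tool's x, y, z each as a share of pi/4 rad, from -1 to 1. A call has 1 to 20 rows; each row is the pose to reach, as a shift and turn from the pose commanded when the call began, along the tool's axes at that moment; what a row does not reach only later rows make up. A row lasts 1/8 s, in which the tool goes at most 62.5 mm and 10.7 degrees, less where a joint would pass 70% of its speed; a pose out of reach is approached as far as the arm can. A call with a number of a shift or a turn outside -1 to 1 is refused whole. A call with a gripper value outside its range is refused whole. The fingers move at their own pace and stop on an object; the grip force is fixed at half the most. Time passes only in rows, so rows that repeat a pose let the fingers close. It gives the time, the measured TCP pose, the force, the opening and the grip force at its end, in the units of the state.
- bot.get_obs(): the state, without advancing time (a new reading comes with each control period).
- bot.capture(name): name is "side" or "top"; returns (picture, depth): 480x640x3 uint8, blue, green, red; 480x640 float32, mm along the optical axis (not along the pixel's ray), 0 where there is no reading.
- bot.camera_info(name): a dict with "fx", "fy", "cx", "cy" (pixels), "camera_from_world" (4x4, takes a point from world to camera coordinates). Camera axes: x right, y down, z forward; pixel columns grow to the right and rows downward; lengths in mm; the calibration is good to about 2 mm. A picture is of the moment at which its call begins. camera_info takes no time and is no camera call.
- bot.close_job(): hands the job in; it is judged then, once.
The state is a dict: "time": time; "joint_positions": joint angles; "dq": joint speeds; "tau": joint torques, N m; "tool_pos": TCP position; "tcp_rot": TCP orientation; "contact_force": force on the tool from outside, world axes, zero at the start; "moment": the same for the moment, N m; "grip_width": finger opening in mm; "finger_force": force on a finger pad.
Only numpy, scipy, OpenCV 4.12 (cv2) and the standard library are available. Lean on these libraries where they do the work, as an engineer would, in place of code of your own. Each camera call takes 0.05 s, during which the arm holds its last target. There are 200 camera calls.

TASK

Swing the pail's bail up from lying flat to upright while the pail stays standing on the bench, then lift the pail by the bail and hang it with both prongs of the weighing stand's forked hook under the bail. The stand has a delicate spring: lower the pail gently until the hook carries it before you let go, never drop it on or press hard on the stand, and leave it hanging still; leave the other things on the bench alone.

Things in the scene. Friction and masses are not known exactly. Their poses are not given: they have to be found in the camera images.
- pail: Small round bare-metal pail, 100 mm tall, outside diameter 110 mm at the rim and 100 mm at the foot, empty, about 0.34 to 0.55 kg, loose. Origin: centre of its underside; z up. The bail turns on two ears at its sides (along its y axis), 92 mm above the underside.
- bail (a joint): Angle (rad) of the pail's swing bail, a dark wire frame turning almost freely about the pail's y axis, 92 mm above its underside: 0 = lying level out to the pail's +x side (the start, on a stop), 1.57 = upright, 3.14 = level on the other side. Two arms 110 mm long, 62 mm either side of the middle, joined by a straight crossbar along the pail's y axis; wire 8 mm thick.
- grip (a point): Middle of the bail's crossbar, 110 mm from its pivots, inside a red hand grip, 18 mm thick and 44 mm long along the crossbar, that spins freely on the wire (so pail and bail can swing while it is pinched). Bare wire for 40 mm on either side. Lying flat, the crossbar is 55 mm clear of the rim and 92 mm above the bench. Axes turn with the bail: y along the crossbar, x from the pivots to the grip.
- stand: Weighing stand fixed to the bench: green base plate 10 mm thick, 120 mm wide, at x = 32 to 172 mm; steel post at x = 92 mm; on it a yellow head with a steel forked hook pointing to -x. Origin: at bench level straight below the hook's seat, midway between the prongs; z up. The pail's crossbar is hung along the stand's y axis. The fork is sprung: it gives downwards about 4 N per mm, 10 mm at most.
- seat_mid (a point): Point above the stand's origin, 247 mm over the bench: the MIDDLE of the range of heights where the seated crossbar's centre line may lie. The head is clamped elsewhere each time, so the true seated height, not reported, is 225 to 269 mm: feel for it. Enter from the -x side with the crossbar above the prong tips and the pail's rim below the prongs.
- post_top (a point): Top of the stand's post, 18 mm thick, 265 mm above the bench. Fork: two prongs of 8 mm bar at the stand's y = -38 and +38 mm, nothing between them; each has a valley (the seat) at x = 0, an upturned tip at x = -14 mm and a hump from x = 14 to 34 mm. Tip tops lie 12 mm above the seated crossbar's centre line, the valleys' undersides 12 mm below it.
- mould: Bystander: dark wooden blowing mould, 76 mm across, 55 mm tall, origin centre of underside. Loose.
- vase: Bystander: green glass vase, 72 mm across, 130 mm tall, origin centre of underside. Loose.
- weight: Bystander: amber glass paperweight, 74 mm across, 52 mm tall, origin centre of underside. Loose.
- jacks: Bystander: dark steel jacks (large tongs) lying flat, 200 mm long along its x axis, 50 mm wide, 11 mm high, origin at its middle. Loose.

How it is judged (in metres and radians):
On the way, in this order (a step that is already met when the one before it is completed fails the run):
1. the bail stands upright (within 0.2 rad) while the pail still stands on the bench (value of joint bail between 1.37 and 1.77 rad and height (world z) of pail below 0.006 m and angle between pail's own z axis and vertical below 0.08 rad), for 0.2 s.
2. the bail lies in the hook's seats and the hook carries more than 1.5 N while the fingers still hold the bail (x of grip in the frame of stand between -0.012 and 0.012 m and y of grip in the frame of stand between -0.018 and 0.018 m and contact force between pail and stand above 1.5 N and contact force between the fingers and pail above 0.5 N), for 0.2 s.
At the end, for the whole second after the job is handed in: The pail hangs released and nearly still (under 40 mm/s), free of the bench, by its bail on both prongs: crossbar middle within 12 mm (x) and 18 mm (y) of the seat in the stand's frame, hook carrying over 2 N, pail within 0.15 rad and bail within 0.3 rad of upright (x of grip in the frame of stand between -0.012 and 0.012 m and y of grip in the frame of stand between -0.018 and 0.018 m and contact force between pail and stand above 2 N and height (world z) of pail above 0.012 m and angle between pail's own z axis and vertical below 0.15 rad and value of joint bail between 1.27 and 1.87 rad and linear speed of pail below 0.04 m/s); the robot touches nothing.
It fails at once if anything bears or knocks on the weighing stand with more than 14 N (contact force between anything else and stand above 14 N).
It fails at once if the pail is tipped by more than 0.6 rad (angle between pail's own z axis and vertical above 0.6 rad).
It fails at once if the mould, vase, paperweight or jacks is shifted by more than 25 mm or knocked over (distance of any of mould, vase, weight, jacks from where it was at the start of the episode above 0.025 m or angle between any of mould, vase, weight, jacks's own z axis and vertical above 0.4 rad).
It also fails if it takes over 70 s, if anything falls off the work surface, if the arm or the gripper's body presses on something with over 40 N, if the wrist force passes 120 N, or if a joint passes its speed limit or range.

## Working session

There is one attempt and no reset: what is moved stays moved. The work goes in short steps, Python scripts to look and compute and a tool call to move; the robot and the scene stay as the last step left them, time stands still between calls to the robot, and variables do not carry over. Pictures are saved under pics/ and viewed, at most 10 in all, crops included, and the job is handed in when it is done.

Besides the shell and the picture viewer there is one more tool, called after ">>>" as a command line: name --argument value ..., lists and objects as JSON in quotes. step_arm: Moves the arm, as the interface text tells. Shift numbers are shares of 100 mm and turn numbers shares of pi/4 rad, none past 1 either way. Its arguments: {"type":"object","properties":{"targets":{"type":"array"}},"required":["targets"]}

```bash
mkdir -p pics
cat > h.py <<'E'
import numpy as np, cv2
from plant import bot
def cap(n,f=None):
    im,d=bot.capture(n)
    if f: cv2.imwrite('pics/'+f,im)
    return im,d
def cloud(n,d):
    c=bot.camera_info(n); T=np.linalg.inv(np.array(c['camera_from_world']))
    v,u=np.mgrid[0:480,0:640]
    P=np.stack([(u-c['cx'])*d/c['fx'],(v-c['cy'])*d/c['fy'],d],-1)
    W=P@T[:3,:3].T+T[:3,3]; W[d<=0]=np.nan
    return W
E
python3 - <<'E'
from h import *
for n in('top','side'):
    im,d=cap(n,n+'1.png'); np.savez(n+'1.npz',im=im,W=cloud(n,d))
o=bot.get_obs(); print(o, bot.tips_ahead)
for n in('top','side'): print(bot.camera_info(n))
E
```

```text
{'time': 0.1, 'joint_positions': array([ 1.02004402e+00,  3.42644528e-01,  1.52490220e+00, -2.55522529e-05,
        1.27541625e+00, -1.46026335e-01]), 'dq': array([-0.00083996, -0.00175259, -0.00244881, -0.00190773, -0.00288085,
        0.00167097]), 'tau': array([ 1.02343649e-03, -4.32004845e+01, -2.44693708e+01,  7.17431470e-02,
        5.28009573e-02, -5.50246671e-05]), 'tool_pos': array([206.55370996, 482.30450663, 251.12559789]), 'tcp_rot': array([-3.14023336e+00, -1.75217295e-04,  2.73687401e+00]), 'contact_force': array([-0.34476325,  0.3946151 , -0.1196836 ]), 'moment': array([ 0.01702117,  0.01781999, -0.02345109]), 'finger_force': 0.0, 'grip_width': 92.04251824509386} 25.0
{'fx': 525.2435645367232, 'fy': 525.2435645367232, 'cx': 332.3116909500043, 'cy': 238.8453469439338, 'camera_from_world': array([[ 2.50993144e-02, -9.99566355e-01, -1.53988774e-02,
        -8.44114169e-02],
       [-9.86095130e-01, -2.22239221e-02, -1.64689074e-01,
         6.22155669e+02],
       [ 1.64275434e-01,  1.93183408e-02, -9.86225321e-01,
         1.24246570e+03],
       [ 0.00000000e+00,  0.00000000e+00,  0.00000000e+00,
         1.00000000e+00]])}
{'fx': 450.90550965198685, 'fy': 450.90550965198685, 'cx': 322.04528804659367, 'cy': 242.26448637622198, 'camera_from_world': array([[ 9.38484671e-01, -3.45293916e-01,  4.31660435e-03,
        -5.76388763e+02],
       [-2.63047783e-01, -7.22932309e-01, -6.38885545e-01,
         2.76134024e+02],
       [ 2.23723905e-01,  5.98448818e-01, -7.69289690e-01,
         1.19025520e+03],
       [ 0.00000000e+00,  0.00000000e+00,  0.00000000e+00,
         1.00000000e+00]])}
```

View pics/top1.png

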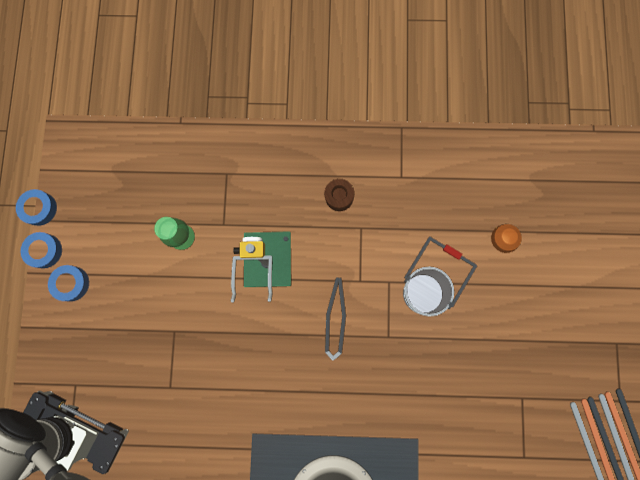

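View pics/side1.png

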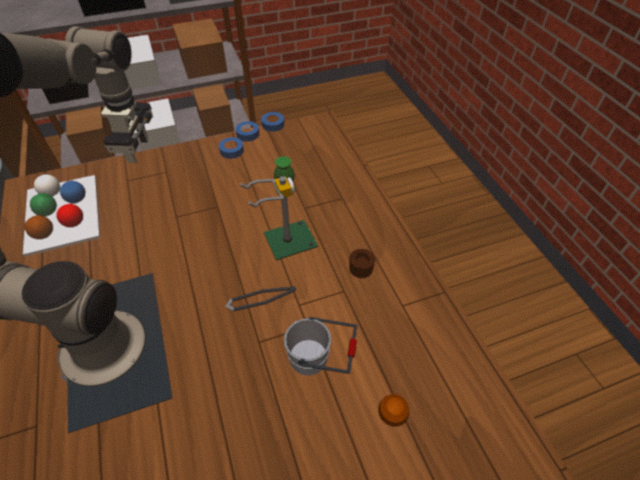

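Run:
```python
from h import *
Z={n:np.load(n+'1.npz') for n in('top','side')}
def comp(name,n,m):
    W=Z[n]['W'][m]; W=W[~np.isnan(W[:,0])]
    print(name,n,len(W),'mean',W.mean(0).round(1),'min',W.min(0).round(),'max',W.max(0).round()); return W
for n in Z:
    im=Z[n]['im'];W=Z[n]['W'];hsv=cv2.cvtColor(im,cv2.COLOR_BGR2HSV);H,S,V=cv2.split(hsv)
    X,Y,Zz=W[...,0],W[...,1],W[...,2]
    ok=~np.isnan(X)
    red=ok&((H<6)|(H>174))&(S>170)&(V>70)&(Zz>70)&(Zz<115)&(X>300)
    w=comp('grip',n,red); u,s,vt=np.linalg.svd(w-w.mean(0)); print(vt[0],np.ptp((w-w.mean(0))@vt[0]))
    comp('yellow',n,ok&(H>20)&(H<32)&(S>180)&(V>120)&(Zz>200))
    g=comp('baseplate',n,ok&(H>60)&(H<90)&(S>100)&(Zz>4)&(Zz<18)&(abs(Y-100)<150))
    r=cv2.minAreaRect(g[:,:2].astype(np.float32)); print(r)
    p=comp('prongs',n,ok&(Zz>205)&(Zz<290)&(S<70)&(X>300)&(X<620)&(Y>50)&(Y<300))
    np.save(n+'_pr.npy',p)
    r=comp('rim',n,ok&(Zz>94)&(Zz<106)&(S<90)&(Y<-60)&(X>300)&(X<560))
    print('rimcircle',cv2.minEnclosingCircle(r[:,:2].astype(np.float32)), cv2.fitEllipse(r[:,:2].astype(np.float32)))
    comp('dark bail',n,ok&(Zz>84)&(Zz<102)&(S<90)&(V<90)&(Y<-60)&(X>300))
    comp('weight',n,ok&(H>5)&(H<18)&(S>200)&(Zz>20)&(Y<-250))
    comp('mould',n,ok&(Zz>45)&(Zz<65)&(abs(Y+60)<90)&(X>500))
    comp('vase',n,ok&(Zz>100)&(Zz<140)&(Y>200)&(Y<400)&(X>400))
    comp('jacks',n,ok&(Zz>5)&(Zz<20)&(S<90)&(abs(Y+50)<80)&(X<520)&(X>250))
    tt=p[p[:,2]>200];
```

```text
grip top 122 mean [ 589.9 -269.3   99. ] min [ 575. -289.   91.] max [ 606. -248.  105.]
[-0.50930808 -0.86030569 -0.02189496] 42.76825749802457
yellow top 99 mean [564.1 179.4 248.2] min [547. 156. 234.] max [580. 204. 254.]
baseplate top 1314 mean [568.6 173.4   9.8] min [504. 121.   4.] max [642. 242.  17.]
((573.6837768554688, 181.30081176757812), (136.14599609375, 115.71247100830078), 2.373396873474121)
prongs top 569 mean [529.5 178.9 245.3] min [455. 133. 227.] max [590. 220. 269.]
rim top 549 mean [ 502.8 -228.4   99.8] min [ 441. -322.   94.] max [ 560. -158.  106.]
rimcircle ((514.47021484375, -242.55661010742188), 90.64918518066406) ((504.35662841796875, -223.28256225585938), (107.6302719116211, 160.85205078125), 25.37352180480957)
dark bail top 319 mean [ 552.3 -249.    95.4] min [ 448. -327.   88.] max [ 624. -158.  102.]<stdin>:5: RuntimeWarning: Mean of empty slice.
  ret = um.true_divide(
Traceback (most recent call last):
ValueError: zero-size array to reduction operation minimum which has no identity
```

```bash
cat > m.py <<'E'
from h import *
from scipy.optimize import least_squares
for n in('top','side'):
    z=np.load(n+'1.npz');im=z['im'];W=z['W'];H,S,V=cv2.split(cv2.cvtColor(im,cv2.COLOR_BGR2HSV))
    X,Y,Zz=W[...,0],W[...,1],W[...,2]; ok=~np.isnan(X)
    def comp(name,m):
        w=W[ok&m]
        if len(w)<5: print(name,'none'); return w
        print(n,name,len(w),w.mean(0).round(1),w.min(0).round(),w.max(0).round()); return w
    r=W[ok&(Zz>93)&(Zz<106)&(S<90)&(V>90)&(np.hypot(X-495,Y+213)<66)&(np.hypot(X-495,Y+213)>45)]
    f=least_squares(lambda q:np.hypot(r[:,0]-q[0],r[:,1]-q[1])-q[2],[495,-213,54],loss='soft_l1'); print(n,'rim',f.x.round(1),len(r))
    b=W[ok&(Zz>82)&(Zz<108)&(S<110)&(V<110)&(abs(X-560)<120)&(abs(Y+240)<110)&(np.hypot(X-495,Y+213)>64)]
    def res(q):
        c,s=np.cos(q[2]),np.sin(q[2]);x=(b[:,0]-q[0])*c+(b[:,1]-q[1])*s;y=-(b[:,0]-q[0])*s+(b[:,1]-q[1])*c
        return np.minimum(np.abs(np.abs(y)-62)+100*(x>116),np.abs(x-110)+100*(abs(y)>68))
    f=least_squares(res,[495,-213,-.535],loss='soft_l1'); q=f.x; print(n,'bail frame',q.round(3),'grip',q[0]+110*np.cos(q[2]),q[1]+110*np.sin(q[2]),len(b),np.median(abs(f.fun)))
    p=W[ok&(Zz>215)&(Zz<285)&(S<80)&(X>430)&(X<600)&(Y>110)&(Y<240)]
    for lo,hi in((110,165),(190,240)):
        w=p[(p[:,1]>lo)&(p[:,1]<hi)&(p[:,0]<530)]
        if len(w)<5: continue
        k=np.polyfit(w[:,0],w[:,1],1); print(n,'prong',lo,k,'xmin',w[:,0].min(),len(w))
        for a in range(440,540,6):
            s=w[(w[:,0]>=a)&(w[:,0]<a+6)]
            if len(s): print(a,len(s),s[:,1:].mean(0).round(1),s[:,2].max().round(1),end=' | ')
        print()
    comp('yellow',(H>20)&(H<32)&(S>180)&(V>120)&(Zz>200))
    comp('post',(Zz>258)&(Zz<275)&(X>520)&(X<600)&(Y>130)&(Y<220))
    g=comp('base',(H>60)&(H<90)&(S>100)&(Zz>4)&(Zz<18)&(abs(Y-180)<72)&(X>480)&(X<670))
    print(cv2.minAreaRect(g[:,:2].astype(np.float32)))
    comp('weight',(H>5)&(H<18)&(S>200)&(Zz>20)&(Y<-250))
    comp('mould',(Zz>45)&(Zz<65)&(abs(Y+60)<90)&(X>600))
    comp('vase',(Zz>110)&(Zz<140)&(Y>250)&(Y<420)&(X>450)&(X<700))
    comp('jacks',(Zz>5)&(Zz<20)&(S<90)&(abs(Y+30)<80)&(X<540)&(X>300))
E
python3 m.py
```

```text
top rim [ 497.1 -213.6   54.4] 392
top bail frame [ 496.384 -213.466   -0.537] grip 590.9059302989432 -269.7303183429409 362 1.8018006640661852
top prong 110 [4.98019158e-02 1.13561362e+02] xmin 457.3341242440408 133
452 1 [137.3 248. ] 248.0 | 458 11 [136.3 251.5] 255.1 | 464 12 [137.1 245.5] 250.5 | 470 6 [137. 240.] 243.7 | 476 10 [137.5 240. ] 248.0 | 482 12 [138.  244.2] 250.4 | 488 12 [137.7 246.9] 250.8 | 494 11 [138.3 246.8] 251.5 | 500 12 [138.5 246.3] 249.4 | 506 12 [138.7 247.2] 251.2 | 512 12 [139.1 245.9] 248.9 | 518 12 [139.6 244.9] 247.3 | 524 10 [140.2 242.4] 245.5 | 
top prong 190 [4.95770014e-02 1.89794635e+02] xmin 455.30522174978256 133
452 7 [212.4 249.8] 251.7 | 458 11 [212.2 248.7] 251.3 | 464 7 [212.6 241.3] 243.3 | 470 12 [213.4 237. ] 240.2 | 476 10 [213.4 241.5] 244.6 | 482 11 [214.  246.1] 248.6 | 488 12 [214.5 246.6] 253.1 | 494 12 [214.8 246.9] 250.1 | 500 12 [215.  247.4] 250.4 | 506 10 [215.  246.2] 247.9 | 512 9 [215.6 243.3] 246.6 | 518 10 [214.8 243.3] 244.6 | 524 10 [215.8 240.1] 244.1 | 
top yellow 99 [564.1 179.4 248.2] [547. 156. 234.] [580. 204
[... 1337 characters left out ...]
506 4 [216.4 244.9] 247.5 | 512 5 [214.8 244.1] 246.0 | 518 4 [215.1 242.2] 243.8 | 524 5 [215.7 240.1] 240.9 | 
side yellow 98 [561.8 173.5 248.2] [548. 156. 234.] [579. 222. 255.]
side post 32 [565.  179.6 263.6] [558. 171. 258.] [573. 189. 269.]
side base 782 [569.8 175.6   9.5] [506. 121.   4.] [642. 238.  17.]
((573.7720336914062, 179.9580078125), (132.6871337890625, 115.75921630859375), 1.6600751876831055)
side weight 745 [ 635.8 -422.4   41.6] [ 585. -455.   21.] [ 673. -252.   99.]
side mould 330 [738.4  -3.5  52.9] [702. -36.  45.] [775.  30.  60.]
side vase 156 [626.  398.  126.9] [601. 375. 110.] [654. 420. 136.]
side jacks 334 [424.9   2.9   9. ] [330. -21.   5.] [531.  28.  16.]
```

```bash
cat > plan.py <<'E'
import numpy as np
from scipy.spatial.transform import Rotation as R
def rot(y): return R.from_euler('xyz',[np.pi,0,y])
def rel(p0,y0,p1,y1):
    s=rot(y0).inv().apply(np.subtract(p1,p0))/100
    t=(rot(y0).inv()*rot(y1)).as_rotvec()/(np.pi/4)
    return s,t
def show(p0,y0,pts):   # rows of one call
    for p,y in pts: s,t=rel(p0,y0,p,y); print(s.round(3),t.round(3))
E
python3 - <<'E'
from plan import *
A=np.array([206.75,482.59,331.74]);B=np.array([591,-269.2,220]);ya,yb=2.737,1.037
for k in range(8):
    f=lambda i:(A+(B-A)*i/8,ya+(yb-ya)*i/8)
    s,t=rel(*f(k),*f(k+1));print(s.round(3),t.round(3))
E
```

```text
[-0.811 -0.675  0.14 ] [ 0.    -0.     0.271]
[-0.936 -0.488  0.14 ] [ 0.    -0.     0.271]
[-1.017 -0.28   0.14 ] [-0.    -0.     0.271]
[-1.054 -0.059  0.14 ] [ 0.    -0.     0.271]
[-1.043  0.164  0.14 ] [-0.    -0.     0.271]
[-0.984  0.38   0.14 ] [-0.    -0.     0.271]
[-0.882  0.58   0.14 ] [-0.    -0.     0.271]
[-0.74   0.752  0.14 ] [ 0.    -0.     0.271]
```

>>> step_arm --targets '[1,0,0,-0.8,0,0,0,1,0,0,-0.8,0,0,0]'

```text
time: 0.35
tool_pos: [207.2, 483.3, 334.9]
tcp_rot: [3.137, 0.001, 2.737]
contact_force: [-0.5, 0.3, -0.3]
grip_width: 92.2
finger_force: 0.0
```

>>> step_arm --targets '[0.5,-0.81,-0.68,0,0,0,0.27,0.5,-0.81,-0.68,0,0,0,0.27]'

```text
time: 0.6
tool_pos: [254.7, 386.6, 331.5]
tcp_rot: [-3.141, 0.0, 2.523]
contact_force: [0.2, 0.1, 0.9]
grip_width: 76.4
finger_force: 0.0
```

>>> step_arm --targets '[0.5,-0.94,-0.49,0,0,0,0.27,0.5,-0.94,-0.49,0,0,0,0.27]'

```text
time: 0.85
tool_pos: [303.2, 291.8, 331.5]
tcp_rot: [-3.141, 0.0, 2.309]
contact_force: [0.5, -0.2, -0.7]
grip_width: 56.3
finger_force: 0.0
```

>>> step_arm --targets '[0.5,-1,-0.28,0,0,0,0.27,0.5,-1,-0.28,0,0,0,0.27]'

```text
time: 1.1
tool_pos: [350.2, 199.1, 331.6]
tcp_rot: [-3.141, 0.0, 2.097]
contact_force: [-0.5, 0.2, -0.4]
grip_width: 46.1
finger_force: 0.0
```

>>> step_arm --targets '[0.5,-1,-0.06,0,0,0,0.27,0.5,-1,-0.06,0,0,0,0.27]'

```text
time: 1.35
tool_pos: [395.6, 109.6, 331.5]
tcp_rot: [-3.141, 0.0, 1.884]
contact_force: [-0.3, -0.1, 0.1]
grip_width: 46.1
finger_force: 0.0
```

>>> step_arm --targets '[0.5,-1,0.16,0,0,0,0.27,0.5,-1,0.16,0,0,0,0.27]'

```text
time: 1.6
tool_pos: [442.1, 19.6, 331.4]
tcp_rot: [-3.141, 0.0, 1.672]
contact_force: [0.6, 1.2, -0.5]
grip_width: 46.2
finger_force: 0.0
```

>>> step_arm --targets '[0.5,-1,0.38,0,0,0,0.27,0.5,-1,0.38,0,0,0,0.27]'

```text
time: 1.85
tool_pos: [490.4, -75.8, 331.2]
tcp_rot: [-3.141, -0.0, 1.461]
contact_force: [-0.1, -0.2, -0.1]
grip_width: 45.7
finger_force: 0.0
```

>>> step_arm --targets '[0.5,-0.88,0.58,0,0,0,0.27,0.5,-0.88,0.58,0,0,0,0.27]'

```text
time: 2.1
tool_pos: [538.7, -169.5, 331.0]
tcp_rot: [-3.141, -0.0, 1.249]
contact_force: [1.0, -0.4, 0.5]
grip_width: 45.7
finger_force: 0.0
```

>>> step_arm --targets '[0.5,-0.78,0.75,0.2,0,0,0.27,0.5,-0.78,0.75,0.2,0,0,0.27,0.5,-0.78,0.75,0.2,0,0,0.27,0.5,-0.78,0.75,0.2,0,0,0.27]'

```text
time: 2.6
tool_pos: [584.7, -264.2, 311.3]
tcp_rot: [-3.14, -0.0, 1.041]
contact_force: [0.2, 1.2, -0.3]
grip_width: 46.0
finger_force: 0.0
```

>>> step_arm --targets '[0.5,-0.01,0.08,0.5,0,0,0,0.5,-0.01,0.08,1,0,0,0,0.5,-0.01,0.08,1,0,0,0]'

```text
time: 2.98
tool_pos: [589.6, -267.2, 208.8]
tcp_rot: [-3.134, -0.0, 1.042]
contact_force: [0.1, -0.4, 1.0]
grip_width: 45.7
finger_force: 0.0
```

>>> step_arm --targets '[0.5,0,0,0.4,0,0,0,0.5,0,0,0.7,0,0,0,0.5,0,0,0.7,0,0,0,0.5,0,0,0.7,0,0,0]'

```text
time: 3.48
tool_pos: [592.7, -270.0, 145.1]
tcp_rot: [3.137, -0.0, 1.041]
contact_force: [-0.3, -0.5, 0.7]
grip_width: 45.5
finger_force: 0.0
```

Run:
```python
from h import *
o=bot.get_obs(); print(o['tool_pos'],o['tcp_rot'])
im,d=cap('side'); cv2.imwrite('pics/s2.png',cv2.resize(im[230:430,220:460],None,fx=3,fy=3))
```

```text
[ 592.70934381 -270.01075728  145.05370457] [ 3.13686929e+00 -5.01052330e-05  1.04092814e+00]
```

View pics/s2.png

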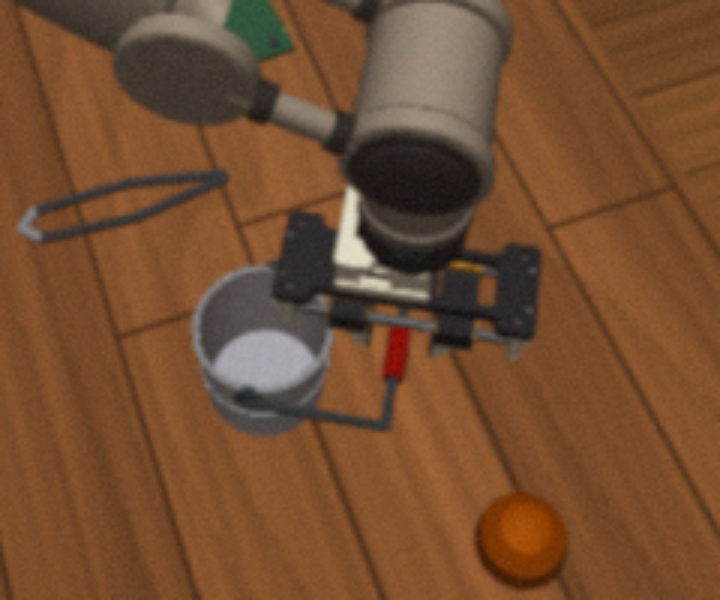

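>>> step_arm --targets '[0.5,0,-0.02,0.25,0,0,0,0.5,0,-0.02,0.4,0,0,0,0.5,0,-0.02,0.47,0,0,0,0.5,0,-0.02,0.47,0,0,0,0.5,0,-0.02,0.47,0,0,0]'

```text
time: 4.15
tool_pos: [590.1, -268.9, 95.5]
tcp_rot: [3.14, -0.0, 1.04]
contact_force: [0.3, 0.1, 0.4]
grip_width: 45.8
finger_force: 0.0
```

>>> step_arm --targets '[0,0,0,0,0,0,0,0,0,0,0,0,0,0,0,0,0,0,0,0,0,0,0,0,0,0,0,0,0,0,0,0,0,0,0,0,0,0,0,0,0,0]'

```text
time: 4.9
tool_pos: [589.9, -268.8, 94.8]
tcp_rot: [3.141, -0.0, 1.04]
contact_force: [1.8, -0.8, -0.2]
grip_width: 16.9
finger_force: 30.0
```

>>> step_arm --targets '[0,0,-0.004,-0.096,0,0,0,0,0,-0.017,-0.191,0,0,0,0,0,-0.037,-0.285,0,0,0,0,0,-0.066,-0.376,0,0,0,0,0,-0.103,-0.465,0,0,0,0,0,-0.147,-0.55,0,0,0,0,0,-0.199,-0.631,0,0,0,0,0,-0.257,-0.707,0,0,0,0,0,-0.322,-0.778,0,0,0,0,0,-0.322,-0.778,0,0,0,0,0,-0.322,-0.778,0,0,0]'

```text
time: 6.28
tool_pos: [562.1, -252.4, 172.5]
tcp_rot: [3.141, -0.0, 1.04]
contact_force: [2.1, -1.1, 0.8]
grip_width: 17.2
finger_force: 30.0
```

Run:
```python
from h import *
o=bot.get_obs(); print(o['tool_pos'],o['contact_force'],o['moment'],o['grip_width'])
im,d=cap('side'); W=cloud('side',d); cv2.imwrite('pics/s3.png',cv2.resize(im[230:430,220:460],None,fx=3,fy=3))
```

```text
[ 562.05290284 -252.415536    172.5129864 ] [ 2.10580379 -1.07491784  0.78460192] [-0.07120307 -0.20064929 -0.05515402] 17.225626505865467
```

View pics/s3.png

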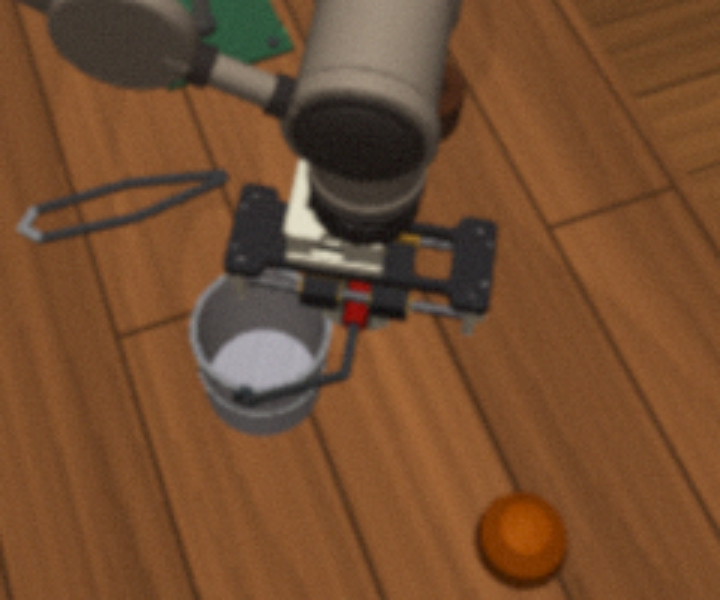

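>>> step_arm --targets '[0,0,-0.071,-0.065,0,0,0,0,0,-0.147,-0.123,0,0,0,0,0,-0.228,-0.175,0,0,0,0,0,-0.313,-0.219,0,0,0,0,0,-0.402,-0.256,0,0,0,0,0,-0.493,-0.285,0,0,0,0,0,-0.587,-0.305,0,0,0,0,0,-0.682,-0.318,0,0,0,0,0,-0.76,-0.32,0,0,0,0,0,-0.76,-0.32,0,0,0,0,0,-0.76,-0.32,0,0,0,0,0,-0.76,-0.32,0,0,0,0,0,-0.76,-0.32,0,0,0]'

```text
time: 7.95
tool_pos: [496.8, -214.1, 204.7]
tcp_rot: [3.141, -0.0, 1.04]
contact_force: [1.1, 2.0, 6.7]
grip_width: 16.9
finger_force: 30.0
```

Run:
```python
from h import *
from scipy.optimize import least_squares
o=bot.get_obs(); print(o['tool_pos'],o['contact_force'])
for n in('side','top'):
    im,d=cap(n); W=cloud(n,d); 
    if n=='side': cv2.imwrite('pics/s4.png',cv2.resize(im[230:430,220:460],None,fx=3,fy=3))
    H,S,V=cv2.split(cv2.cvtColor(im,cv2.COLOR_BGR2HSV));X,Y,Z=W[...,0],W[...,1],W[...,2]
    rr=np.hypot(X-496,Y+213)
    r=W[(Z>90)&(Z<110)&(S<90)&(V>90)&(rr<66)&(rr>45)]
    f=least_squares(lambda q:np.hypot(r[:,0]-q[0],r[:,1]-q[1])-54.5,[495,-213],loss='soft_l1'); print(n,f.x,len(r),np.percentile(r[:,2],[10,50,90]))
```

```text
[ 496.7778242  -214.14586082  204.69364958] [1.12573902 2.02827458 6.65239532]
side [ 495.76282066 -212.66755565] 238 [ 97.63084317 100.76106761 103.09068546]
top [ 495.08680893 -213.3357221 ] 100 [ 97.4778823  101.6633573  104.72819995]
```

View pics/s4.png

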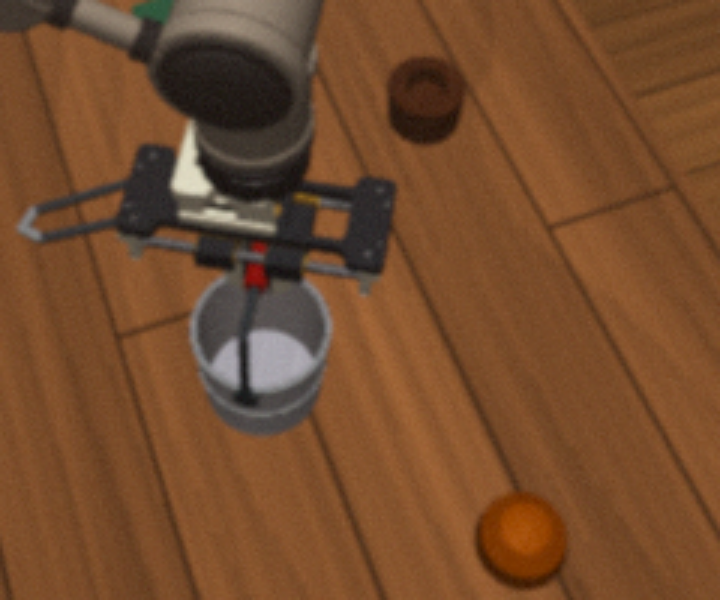

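>>> step_arm --targets '[0,0,0,-0.03,0,0,0,0,0,0,-0.08,0,0,0,0,0,0,-0.15,0,0,0,0,0,0,-0.23,0,0,0,0,0,0,-0.31,0,0,0,0,0,0,-0.39,0,0,0,0,0,0,-0.47,0,0,0,0,0,0,-0.55,0,0,0,0,0,0,-0.63,0,0,0,0,0,0,-0.71,0,0,0,0,0,0,-0.78,0,0,0,0,0,0,-0.84,0,0,0,0,0,0,-0.88,0,0,0,0,0,0,-0.88,0,0,0,0,0,0,-0.88,0,0,0]'

```text
time: 9.93
tool_pos: [496.2, -213.9, 292.2]
tcp_rot: [-3.141, -0.0, 1.04]
contact_force: [-0.6, -0.5, -3.1]
grip_width: 16.9
finger_force: 30.0
```

Run:
```python
from plan import *
from plant import bot
o=bot.get_obs(); print(o['tool_pos'],o['tcp_rot'],o['contact_force'],o['grip_width'])
A=o['tool_pos'].copy();B=np.array([473.1-100*np.cos(.045),175.3-100*np.sin(.045),A[2]]);ya,yb=o['tcp_rot'][2],np.pi/2+.045
for k in range(5):
    f=lambda i:(A+(B-A)*i/5,ya+(yb-ya)*i/5)
    s,t=rel(*f(k),*f(k+1));print(s.round(3),t.round(3))
```

```text
[ 496.20852049 -213.87227126  292.23273682] [-3.14107570e+00 -9.73981748e-05  1.04036302e+00] [-0.60568018 -0.49585531 -3.13090864] 16.872183753547894
[ 0.539 -0.601 -0.   ] [ 0.     0.    -0.147]
[ 0.605 -0.536 -0.   ] [ 0.     0.    -0.147]
[ 0.662 -0.463 -0.   ] [ 0.     0.    -0.147]
[ 0.711 -0.383 -0.   ] [ 0.     0.    -0.147]
[ 0.75  -0.299 -0.   ] [ 0.     0.    -0.147]
```

Pail is carried (about 3–4 N). Transit toward the pre-hook point.

>>> step_arm --targets '[0,0.02,-0.02,0,0,0,0,0,0.07,-0.08,0,0,0,-0.02,0,0.13,-0.15,0,0,0,-0.04,0,0.2,-0.23,0,0,0,-0.055,0,0.27,-0.3,0,0,0,-0.075,0,0.34,-0.38,0,0,0,-0.09,0,0.41,-0.45,0,0,0,-0.11,0,0.47,-0.53,0,0,0,-0.13,0,0.54,-0.6,0,0,0,-0.147]'

```text
time: 11.05
tool_pos: [471.6, -136.4, 292.5]
tcp_rot: [3.141, -0.0, 1.157]
contact_force: [-0.4, 0.8, -2.7]
grip_width: 17.3
finger_force: 30.0
```

>>> step_arm --targets '[0,0.075,-0.067,0,0,0,-0.018,0,0.15,-0.134,0,0,0,-0.037,0,0.227,-0.2,0,0,0,-0.055,0,0.303,-0.268,0,0,0,-0.074,0,0.378,-0.335,0,0,0,-0.092,0,0.454,-0.402,0,0,0,-0.11,0,0.53,-0.47,0,0,0,-0.129,0,0.605,-0.536,0,0,0,-0.147]'

```text
time: 12.05
tool_pos: [447.0, -59.4, 292.5]
tcp_rot: [3.142, -0.0, 1.272]
contact_force: [-0.4, -0.3, -3.5]
grip_width: 17.0
finger_force: 30.0
```

>>> step_arm --targets '[0,0.083,-0.058,0,0,0,-0.018,0,0.165,-0.116,0,0,0,-0.037,0,0.248,-0.174,0,0,0,-0.055,0,0.331,-0.232,0,0,0,-0.074,0,0.414,-0.29,0,0,0,-0.092,0,0.497,-0.347,0,0,0,-0.11,0,0.58,-0.405,0,0,0,-0.129,0,0.662,-0.463,0,0,0,-0.147]'

```text
time: 13.05
tool_pos: [422.3, 17.5, 292.5]
tcp_rot: [3.142, -0.0, 1.388]
contact_force: [0.4, 0.9, -3.3]
grip_width: 17.0
finger_force: 30.0
```

>>> step_arm --targets '[0,0.089,-0.048,0,0,0,-0.018,0,0.178,-0.096,0,0,0,-0.037,0,0.267,-0.144,0,0,0,-0.055,0,0.355,-0.192,0,0,0,-0.074,0,0.444,-0.24,0,0,0,-0.092,0,0.533,-0.287,0,0,0,-0.11,0,0.622,-0.335,0,0,0,-0.129,0,0.711,-0.383,0,0,0,-0.147]'

```text
time: 14.05
tool_pos: [397.7, 94.5, 292.5]
tcp_rot: [3.142, -0.0, 1.503]
contact_force: [0.3, -0.5, -3.9]
grip_width: 16.8
finger_force: 30.0
```

>>> step_arm --targets '[0,0.09,-0.037,0,0,0,-0.018,0,0.18,-0.075,0,0,0,-0.037,0,0.27,-0.112,0,0,0,-0.055,0,0.36,-0.15,0,0,0,-0.074,0,0.45,-0.187,0,0,0,-0.092,0,0.54,-0.22,0,0,0,-0.11,0,0.62,-0.25,0,0,0,-0.129,0,0.69,-0.275,0,0,0,-0.147,0,0.73,-0.29,0,0,0,-0.147,0,0.75,-0.3,0,0,0,-0.147,0,0.75,-0.3,0,0,0,-0.147,0,0.75,-0.3,0,0,0,-0.147,0,0.75,-0.3,0,0,0,-0.147,0,0.75,-0.3,0,0,0,-0.147,0,0.75,-0.3,0,0,0,-0.147,0,0.75,-0.3,0,0,0,-0.147]'

```text
time: 16.05
tool_pos: [373.1, 170.7, 292.5]
tcp_rot: [3.142, -0.0, 1.618]
contact_force: [0.1, -0.5, -2.6]
grip_width: 17.0
finger_force: 30.0
```

Run:
```python
from plan import *
from h import *
o=bot.get_obs(); print(o['tool_pos'],o['tcp_rot'],o['contact_force'],o['grip_width'])
A=o['tool_pos']
for xs in(-100,0):
    B=[473.1+xs*np.cos(.045),175.3+xs*np.sin(.045),A[2]]
    print(rel(A,o['tcp_rot'][2],B,np.pi/2+.045))
im,d=cap('side'); cv2.imwrite('pics/s5.png',cv2.resize(im[100:300,180:420],None,fx=3,fy=3))
W=cloud('side',d);H,S,V=cv2.split(cv2.cvtColor(im,cv2.COLOR_BGR2HSV))
m=((H<6)|(H>174))&(S>170)&(V>60)&(W[...,2]>250)&(W[...,2]<330)&(abs(W[...,0]-373)<60)&(abs(W[...,1]-171)<60)
print(m.sum(),W[m].mean(0),W[m].min(0),W[m].max(0))
```

```text
[373.08606445 170.6870404  292.51316938] [ 3.14157377e+00 -7.46395899e-05  1.61759402e+00] [ 0.12416584 -0.53439332 -2.56703075] 16.95421213431704
(array([1.08965214e-03, 1.20397741e-03, 1.47444708e-19]), array([-1.56938912e-32, -2.80308424e-19,  2.28889199e-03]))
(array([-7.08038455e-04,  1.00120236e+00,  1.22611927e-16]), array([-1.56938912e-32, -2.80308424e-19,  2.28889199e-03]))
81 [372.56018623 168.41249337 296.88400439] [364.55135647 147.94086378 286.81491854] [381.13836128 193.21629159 317.52638118]
```

View pics/s5.png

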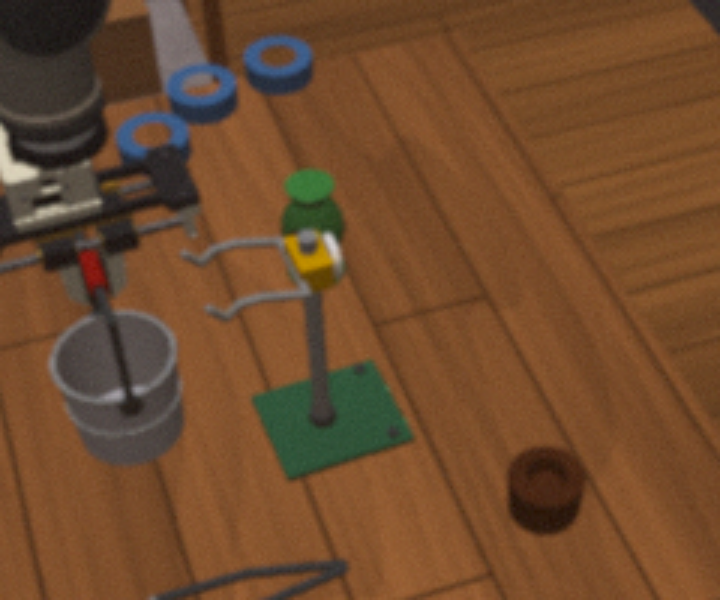

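>>> step_arm --targets '[0,0,0.03,0,0,0,0,0,0,0.08,0,0,0,0,0,0,0.15,0,0,0,0,0,0,0.23,0,0,0,0,0,0,0.31,0,0,0,0,0,0,0.39,0,0,0,0,0,0,0.47,0,0,0,0,0,0,0.55,0,0,0,0,0,0,0.63,0,0,0,0,0,0,0.71,0,0,0,0,0,0,0.79,0,0,0,0,0,0,0.86,0,0,0,0,0,0,0.92,0,0,0,0,0,0,0.96,0,0,0,0,0,0,0.99,0,0,0,0,0,0,1,0,0,0,0,0,0,1,0,0,0,0,0,0,1,0,0,0,0,0,0,1,0,0,0,0,0,0,1,0,0,0]'

```text
invalid input
```

Run:
```python
from h import *
o=bot.get_obs(); print(o['tool_pos'],o['tcp_rot'],o['contact_force'],o['grip_width'])
for n in('side','top'):
    im,d=cap(n);W=cloud(n,d);H,S,V=cv2.split(cv2.cvtColor(im,cv2.COLOR_BGR2HSV));X,Y,Z=W[...,0],W[...,1],W[...,2]
    if n=='side': cv2.imwrite('pics/s6.png',cv2.resize(im[120:280,200:360],None,fx=3.5,fy=3.5))
    m=((H<6)|(H>174))&(S>170)&(V>60)&(Z>250)&(Z<330)&(abs(X-473)<60)&(abs(Y-175)<60)
    if m.sum(): print(n,m.sum(),W[m].mean(0),W[m].min(0),W[m].max(0))
    w=(Z>215)&(Z<265)&(S<80)&(X>450)&(X<490)
    for lo,hi in((120,155),(195,230)):
        q=W[w&(Y>lo)&(Y<hi)]; print(n,lo,len(q), q[:,0].min().round(1) if len(q) else '', np.sort(q[:,2])[-4:].round(1))
```

```text
[373.08353749 170.69009556 292.51657082] [ 3.14156241e+00 -9.68019036e-05  1.61760126e+00] [-0.56602203  0.11942848 -3.18937255] 16.810842539262836
side 120 29 459.5 [248.5 250.2 250.2 252.3]
side 195 30 455.9 [250.9 251.1 251.4 251.9]
top 120 57 457.4 [251.5 251.5 251.6 252.5]
top 195 25 476.5 [247.8 249.3 250.  250.7]
```

View pics/s6.png

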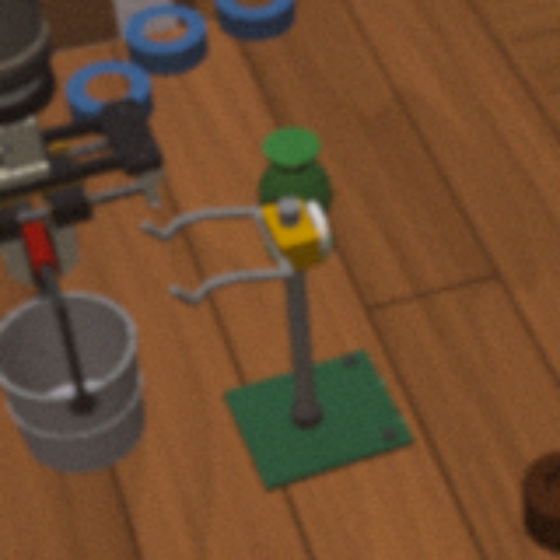

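The move was refused because its last row was one number short. Resending it.

>>> step_arm --targets '[0,0,0.03,0,0,0,0,0,0,0.08,0,0,0,0,0,0,0.15,0,0,0,0,0,0,0.23,0,0,0,0,0,0,0.31,0,0,0,0,0,0,0.39,0,0,0,0,0,0,0.47,0,0,0,0,0,0,0.55,0,0,0,0,0,0,0.63,0,0,0,0,0,0,0.71,0,0,0,0,0,0,0.79,0,0,0,0,0,0,0.86,0,0,0,0,0,0,0.92,0,0,0,0,0,0,0.96,0,0,0,0,0,0,0.99,0,0,0,0,0,0,1,0,0,0,0,0,0,1,0,0,0,0,0,0,1,0,0,0,0,0,0,1,0,0,0,0]'

```text
time: 18.58
tool_pos: [472.9, 175.4, 292.6]
tcp_rot: [3.141, -0.0, 1.618]
contact_force: [-0.4, 0.3, -4.4]
grip_width: 16.9
finger_force: 30.0
```

Run:
```python
from h import *
o=bot.get_obs(); print(o['tool_pos'],o['tcp_rot'],o['contact_force'],o['grip_width'])
for n in('side','top'):
    im,d=cap(n);W=cloud(n,d);H,S,V=cv2.split(cv2.cvtColor(im,cv2.COLOR_BGR2HSV));X,Y,Z=W[...,0],W[...,1],W[...,2]
    if n=='side': cv2.imwrite('pics/s7.png',cv2.resize(im[120:280,200:360],None,fx=3.5,fy=3.5))
    m=((H<6)|(H>174))&(S>170)&(V>60)&(Z>250)&(Z<330)&(abs(X-473)<60)&(abs(Y-175)<60)
    if m.sum(): print(n,m.sum(),W[m].mean(0),W[m].min(0),W[m].max(0))
```

```text
[472.89531543 175.39480887 292.5853786 ] [ 3.14144729e+00 -6.92982694e-05  1.61766062e+00] [-0.3961832   0.25222242 -4.35176828] 16.932393908406357
side 59 [472.61356747 169.64751159 297.26117022] [464.41555441 151.0576517  288.74958126] [481.14249328 195.59391382 304.98170979]
```

View pics/s7.png

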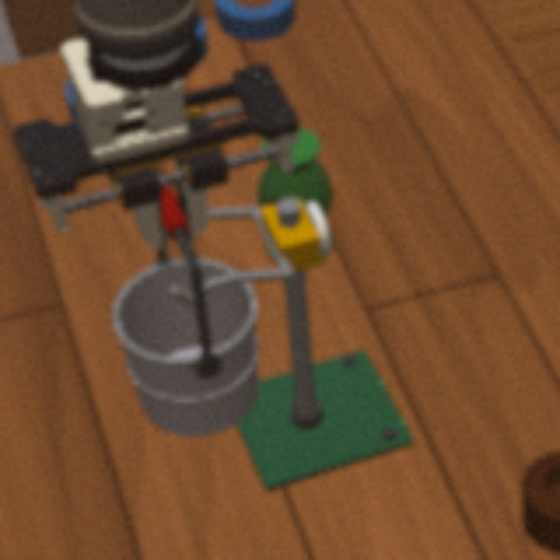

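>>> step_arm --targets '[0,0,0,0.02,0,0,0,0,0,0,0.06,0,0,0,0,0,0,0.1,0,0,0,0,0,0,0.14,0,0,0,0,0,0,0.18,0,0,0,0,0,0,0.22,0,0,0,0,0,0,0.26,0,0,0,0,0,0,0.3,0,0,0,0,0,0,0.33,0,0,0,0,0,0,0.35,0,0,0,0,0,0,0.36,0,0,0,0,0,0,0.37,0,0,0,0,0,0,0.38,0,0,0,0,0,0,0.39,0,0,0,0,0,0,0.4,0,0,0,0,0,0,0.4,0,0,0,0,0,0,0.4,0,0,0,0,0,0,0.4,0,0,0]'

```text
time: 20.92
tool_pos: [473.0, 175.4, 252.6]
tcp_rot: [3.141, -0.0, 1.618]
contact_force: [0.4, -0.5, -2.8]
grip_width: 17.0
finger_force: 30.0
```

>>> step_arm --targets '[0,0,0,0.01,0,0,0,0,0,0,0.02,0,0,0,0,0,0,0.03,0,0,0,0,0,0,0.03,0,0,0,0,0,0,0.03,0,0,0]'

```text
time: 21.55
tool_pos: [473.0, 175.4, 249.5]
tcp_rot: [3.142, -0.0, 1.618]
contact_force: [-0.2, 0.2, -3.0]
grip_width: 17.0
finger_force: 30.0
```

>>> step_arm --targets '[0,0,0,0.01,0,0,0,0,0,0,0.02,0,0,0,0,0,0,0.02,0,0,0,0,0,0,0.02,0,0,0]'

```text
time: 22.05
tool_pos: [473.0, 175.4, 247.5]
tcp_rot: [3.142, -0.0, 1.618]
contact_force: [0.1, 0.2, -3.8]
grip_width: 17.4
finger_force: 30.0
```

>>> step_arm --targets '[0,0,0,0.01,0,0,0,0,0,0,0.01,0,0,0,0,0,0,0.01,0,0,0,0,0,0,0.01,0,0,0]'

```text
time: 22.55
tool_pos: [473.1, 175.4, 246.6]
tcp_rot: [3.141, -0.0, 1.618]
contact_force: [0.5, -0.2, -2.9]
grip_width: 16.8
finger_force: 30.0
```

>>> step_arm --targets '[0,0,0,0.01,0,0,0,0,0,0,0.01,0,0,0,0,0,0,0.01,0,0,0,0,0,0,0.01,0,0,0]'

```text
time: 23.05
tool_pos: [473.2, 175.4, 245.7]
tcp_rot: [3.141, -0.0, 1.618]
contact_force: [0.8, 0.2, -1.1]
grip_width: 16.7
finger_force: 30.0
```

>>> step_arm --targets '[0,0,0,0.005,0,0,0,0,0,0,0.005,0,0,0,0,0,0,0.005,0,0,0]'

```text
time: 23.42
tool_pos: [473.2, 175.4, 245.2]
tcp_rot: [3.141, -0.0, 1.618]
contact_force: [2.5, -0.8, 0.5]
grip_width: 17.1
finger_force: 30.0
```

>>> step_arm --targets '[0,0,0,0,0,0,0]'

```text
time: 23.55
tool_pos: [473.2, 175.4, 245.2]
tcp_rot: [3.141, -0.0, 1.618]
contact_force: [2.2, 0.7, 1.4]
grip_width: 17.0
finger_force: 30.0
```

>>> step_arm --targets '[0,0,0,0,0,0,0]'

```text
time: 23.68
tool_pos: [473.2, 175.4, 245.1]
tcp_rot: [3.141, -0.0, 1.618]
contact_force: [1.5, -0.4, 1.5]
grip_width: 17.1
finger_force: 30.0
```

>>> step_arm --targets '[0,0,0.005,0,0,0,0,0,0,0.01,0,0,0,0,0,0,0.01,0,0,0,0]'

```text
time: 24.05
tool_pos: [473.7, 175.4, 244.8]
tcp_rot: [-3.141, 0.0, 1.618]
contact_force: [0.7, 0.9, 0.8]
grip_width: 16.7
finger_force: 30.0
```

>>> step_arm --targets '[0,0,0.005,0,0,0,0,0,0,0.01,0,0,0,0,0,0,0.01,0,0,0,0]'

```text
time: 24.42
tool_pos: [474.1, 175.4, 244.7]
tcp_rot: [-3.139, 0.0, 1.618]
contact_force: [-5.2, -0.6, 1.0]
grip_width: 17.2
finger_force: 30.0
```

>>> step_arm --targets '[0,0,0,0,0,0,0]'

```text
time: 24.55
tool_pos: [474.2, 175.4, 244.7]
tcp_rot: [-3.14, 0.0, 1.618]
contact_force: [-5.0, -0.9, 0.6]
grip_width: 16.9
finger_force: 30.0
```

>>> step_arm --targets '[0,0,-0.008,0,0,0,0,0,0,-0.008,0,0,0,0,0,0,-0.008,0,0,0,0]'

```text
time: 24.92
tool_pos: [474.1, 175.4, 245.0]
tcp_rot: [-3.141, -0.0, 1.618]
contact_force: [-3.4, -0.1, -1.2]
grip_width: 17.5
finger_force: 30.0
```

>>> step_arm --targets '[0,0,0,0,0,0,0]'

```text
time: 25.05
tool_pos: [474.1, 175.4, 245.0]
tcp_rot: [-3.141, 0.0, 1.618]
contact_force: [-3.3, -0.8, -0.5]
grip_width: 16.9
finger_force: 30.0
```

>>> step_arm --targets '[0,0,-0.006,0,0,0,0,0,0,-0.006,0.005,0,0,0,0,0,-0.006,0.005,0,0,0,0,0,-0.006,0.005,0,0,0]'

```text
time: 25.55
tool_pos: [474.0, 175.4, 244.8]
tcp_rot: [3.14, -0.0, 1.618]
contact_force: [-0.1, 0.2, -0.2]
grip_width: 17.4
finger_force: 30.0
```

>>> step_arm --targets '[0,0,0,0,0,0,0,0,0,0,0,0,0,0]'

```text
time: 25.8
tool_pos: [473.9, 175.4, 244.7]
tcp_rot: [3.141, -0.0, 1.618]
contact_force: [0.3, -0.0, -0.1]
grip_width: 17.3
finger_force: 30.0
```

>>> step_arm --targets '[0.22,0,0,0,0,0,0,0.26,0,0,0,0,0,0,0.32,0,0,0,0,0,0,0.4,0,0,0,0,0,0,0.45,0,0,0,0,0,0,0.45,0,0,0,0,0,0,0.45,0,0,0,0,0,0]'

```text
time: 26.68
tool_pos: [473.6, 175.4, 244.5]
tcp_rot: [3.142, -0.0, 1.618]
contact_force: [-0.3, 0.4, 0.6]
grip_width: 41.4
finger_force: 0.0
```

Run:
```python
from h import *
o=bot.get_obs(); print(o['tool_pos'],o['contact_force'],o['grip_width'])
for n in('side',):
    im,d=cap(n);W=cloud(n,d);H,S,V=cv2.split(cv2.cvtColor(im,cv2.COLOR_BGR2HSV));X,Y,Z=W[...,0],W[...,1],W[...,2]
    cv2.imwrite('pics/s8.png',cv2.resize(im[120:280,200:360],None,fx=3.5,fy=3.5))
    m=((H<6)|(H>174))&(S>170)&(V>60)&(Z>200)&(Z<330)&(abs(X-473)<60)&(abs(Y-175)<60)
    if m.sum(): print(n,m.sum(),W[m].mean(0),W[m].min(0),W[m].max(0))
```

```text
[473.57916552 175.42253734 244.5179674 ] [-0.2616671   0.36116849  0.57937963] 41.39933316178653
side 72 [471.96366772 173.2396154  250.01551751] [458.81271977 142.47685615 201.66625877] [481.30287748 234.31249452 298.44118143]
```

View pics/s8.png

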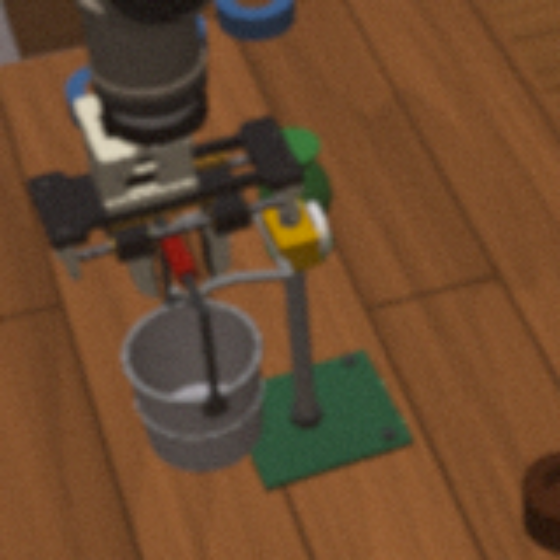

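The pail hangs level on the hook, its rim centre near crop pixel (195,350), and the fingers are open either side of the red grip at (180,255). Next I raise the gripper straight up and let the pail settle.

>>> step_arm --targets '[0.45,0,0,-0.05,0,0,0,0.45,0,0,-0.15,0,0,0,0.45,0,0,-0.3,0,0,0,0.45,0,0,-0.5,0,0,0,0.45,0,0,-0.7,0,0,0,0.45,0,0,-0.9,0,0,0,0.45,0,0,-1,0,0,0,0.45,0,0,-1,0,0,0,0.45,0,0,-1,0,0,0,0.45,0,0,-1,0,0,0,0.45,0,0,-1,0,0,0,0.45,0,0,-1,0,0,0,0.45,0,0,-1,0,0,0,0.45,0,0,-1,0,0,0,0.45,0,0,-1,0,0,0,0.45,0,0,-1,0,0,0,0.45,0,0,-1,0,0,0,0.45,0,0,-1,0,0,0]'

```text
time: 28.98
tool_pos: [473.6, 175.4, 344.5]
tcp_rot: [3.141, -0.0, 1.618]
contact_force: [-0.2, 0.2, -0.1]
grip_width: 41.3
finger_force: 0.0
```

>>> step_arm --targets '[0.45,0,0,0,0,0,0,0.45,0,0,0,0,0,0,0.45,0,0,0,0,0,0,0.45,0,0,0,0,0,0,0.45,0,0,0,0,0,0,0.45,0,0,0,0,0,0,0.45,0,0,0,0,0,0,0.45,0,0,0,0,0,0,0.45,0,0,0,0,0,0,0.45,0,0,0,0,0,0,0.45,0,0,0,0,0,0,0.45,0,0,0,0,0,0,0.45,0,0,0,0,0,0,0.45,0,0,0,0,0,0,0.45,0,0,0,0,0,0,0.45,0,0,0,0,0,0,0.45,0,0,0,0,0,0,0.45,0,0,0,0,0,0]'

```text
time: 31.22
tool_pos: [473.6, 175.4, 344.5]
tcp_rot: [-3.142, -0.0, 1.618]
contact_force: [0.1, 0.1, -0.1]
grip_width: 41.1
finger_force: 0.0
```

Run:
```python
from h import *
from scipy.optimize import least_squares
o=bot.get_obs(); print(o['tool_pos'],o['contact_force'],o['grip_width'])
prev=None
for k in range(6):
    im,d=cap('side');g=cv2.cvtColor(im,cv2.COLOR_BGR2GRAY)[180:260,230:280].astype(np.float32)
    if prev is not None: print('shift px',np.round(cv2.phaseCorrelate(prev,g)[0],2))
    prev=g
W=cloud('side',d);H,S,V=cv2.split(cv2.cvtColor(im,cv2.COLOR_BGR2HSV));X,Y,Z=W[...,0],W[...,1],W[...,2]
m=((H<6)|(H>174))&(S>170)&(V>60)&(Z>225)&(Z<265)&(abs(X-473)<40)&(abs(Y-175)<40)
print(m.sum(),W[m].mean(0),W[m].min(0),W[m].max(0))
rr=np.hypot(X-474,Y-175)
r=W[(Z>128)&(Z<150)&(S<90)&(rr<75)&(rr>40)]
f=least_squares(lambda q:np.hypot(r[:,0]-q[0],r[:,1]-q[1])-54.5,[474,175],loss='soft_l1'); print('rim',f.x,len(r),np.median(r[:,2]))
A=np.c_[r[:,:2]-[474,175],np.ones(len(r))];print('plane',np.linalg.lstsq(A,r[:,2],rcond=None)[0])
cv2.imwrite('pics/s9.png',cv2.resize(im[120:280,200:360],None,fx=3.5,fy=3.5))
```

```text
[473.55697935 175.38563153 344.49714092] [ 0.11469864  0.053745   -0.07266258] 41.12768643481523
shift px [0.09 0.  ]
shift px [-0.06  0.04]
shift px [ 0.04 -0.07]
shift px [-0.02 -0.06]
shift px [0.07 0.1 ]
73 [472.34850577 175.99702887 248.13148905] [464.87834325 153.71377427 236.86254899] [481.5491527  208.54675172 253.99345633]
rim [472.45598312 174.09493445] 338 138.4956537308559
plane [ 4.37842806e-03 -1.02247058e-02  1.37394735e+02]
```

View pics/s9.png

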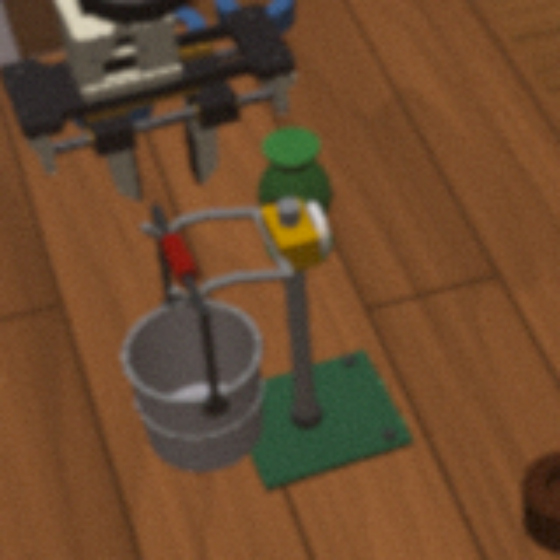

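The pail hangs still and level from both prongs (grip at crop pixel (180,255)), and the gripper is clear of it. Handing in.

```bash
python3 -c "
from plant import bot
print(bot.close_job())"
```

```text
the job is handed in; nothing more can be done
None
```

The pail hangs still and level by its bail on both prongs of the hook, released with the gripper clear of it, and the job is handed in at about 31.5 s; `close_job` returned no verdict.

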